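# Free the pawl and lower the ratchet tilt rest

### The job

The empty tilt rest on the jukebox bench is locked up at a slant and has to be laid level for the next chassis. With the fingertips, press the pad on the tail of its pawl down until the pawl snaps free of the teeth, then push the arm down past its teeth until it lies level on its stop, leaving the pawl free. Only press and push: do not raise the arm further, pick nothing up, and leave the coin cup, volume knob and gear rack where they lie.

Things in the scene. Friction and masses are not known exactly. Their poses are not given: they have to be found in the camera images.
- tilt_rest: The fixed base of the tilt rest: a grey cast plate 90 x 335 x 10 mm screwed to the bench, long side along its y. Origin on the bench under the arm's hinge (plate from y = -155 to +180 mm); z up. In this frame the arm reaches out from the hinge towards +y, the pawl lies on the -y side, and the hinge and pawl pivot both run along x. A rubber-topped stop block 52 mm high stands at y = 122 mm under the arm.
- rest_hinge (a point): Fixed point on the arm's hinge axis, at (0, 0, 55) mm in the base frame. Two trunnion plates (x = +-34 mm, up to 72 mm high) carry it. The toothed hub, 42 mm radius over its teeth and 16 mm wide, turns between them.
- rest_bar (a point): Centre of the black rubber-sleeved crossbar at the free end of the arm, 155 mm from the hinge; the bar is a round 18 mm in diameter and 70 mm long, parallel to the hinge. Push it from above. The rest of the arm is a steel plate 50 mm wide, 6 mm thick. With the arm level the bar's centre is 55 mm above the bench, its top 64 mm.
- rest_arm (a joint): Angle of the arm above level, rad: 0 = level, on its stop; starts 0.7 to 1.0. While the pawl is engaged a tooth (one every 0.2 rad) stops it within at most 0.2 rad of downward travel. With the pawl free it goes down against a stiff hinge (5 to 8 N on the bar) and stays where it is left.
- pawl_pad (a point): Centre of the top face of the thumb pad on the pawl's tail: a steel pad 36 mm (along base x) x 34 mm, top about 115 mm above the bench when engaged. The pawl is a rocker of 14 mm wide bar on a pivot at (0, -75, 85) mm in the base frame: pad 60 mm on the -y side of the pivot and nose 75 mm on the +y side, over the hub's teeth. Pressing the pad down lifts the nose; the pad drops about 20 mm to the free stop, moving about 10 mm towards base -y as it does.
- pawl (a joint): Angle of the pawl, rad: 0 to 0.1 = engaged in the teeth, 0.32 = fully free, on its stop. An over-centre spring holds it at either end: about 5 N down on the pad moves it (10 N if the arm was pushed hard on a tooth), and past the half-way point (0.16) it snaps to the free stop and stays there by itself.
- lamp_socket: A brass bayonet lamp socket with a frosted bulb, in a small fixed clamp 60 x 50 mm, 118 mm high in all; origin under its centre. Not part of the job.
- coin_cup: A loose chrome coin return cup, 68 mm across the rim, 48 mm high; origin under its centre. Leave it alone.
- volume_knob: A loose black bakelite volume knob, 42 mm across, 22 mm high, lying flat; origin under its centre. Leave it alone.
- gear_rack: A loose steel gear rack bar, 110 mm long along its y, 12 mm wide, 12 mm high; origin under its centre. Leave it alone.

How it is judged:
On the way, in this order (a step that is already met when the one before it is completed fails the run):
1. the pawl is pressed free and stays free while the arm is still up (value of joint pawl above 0.25 rad and value of joint rest_arm above 0.4 rad), for 0.2 s.
2. the arm is pushed down past its teeth to level (value of joint rest_arm below 0.04 rad and value of joint pawl above 0.25 rad), for 0.2 s.
At the end, for the whole second after the job is handed in: The arm lies level on its stop (within 0.04 rad) and at rest, the pawl is still free (beyond 0.25 rad), and the cup, knob and gear rack are within 15 mm of where they began (all of step 2 and velocity of joint rest_arm between -0.05 and 0.05 rad/s and distance of each of coin_cup, volume_knob, gear_rack from where it was at the start of the episode below 0.015 m); the robot touches nothing.
It fails at once if the arm is lifted above 1.1 rad instead of pushed down (value of joint rest_arm above 1.1 rad).
It fails at once if a bystander is moved 15 mm or more, or lifted (distance of any of coin_cup, volume_knob, gear_rack from where it was at the start of the episode above 0.015 m).
It also fails if it takes over 43 s, if anything falls off the work surface, if the arm or the gripper's body presses on something with over 40 N, if the wrist force passes 120 N, or if a joint passes its speed limit or range.

### The arm

A 6-joint arm with a two-finger parallel gripper is mounted at the origin on the work surface. World frame = base frame: x ahead of the robot, y to its left, z up, the work surface at z = 0. Lengths are in m, angles in rad, forces in N, time in s.
With the tool pointing down it reaches from about 0.325 to 0.9 m from the base axis. Payload 6.1 kg.
Tool frame: the origin (TCP) lies midway between the tips of the shut fingers; the grasp point (between the pads) lies 19 mm behind it (env.grasp_offset is the z of the grasp point in the tool frame, in m); z points along the fingers, y is the line along which they close (so a half turn about z gives the same grasp; the last joint's range is limited). The gripper opens to 87 mm and grips with 3 to 60 N. Pads are 19 mm wide; open, the fingers measure 117 mm over their backs; the gripper's body (75 mm by 190 mm) begins 51 mm behind the grasp point.
Start: joints at [-1.288, 0.22, 1.526, -0, 1.395, -0.126], TCP at [0.248, -0.573, 0.223] pointing down, gripper open.
Joint ranges: [-2.98, 2.98], [-0.91, 2.08], [0.09, 2.57], [-1.24, 4.39], [0.2, 2.65], [-2.68, 2.68]. Speed limits (rad/s): [2.57, 2.57, 3.01, 3.14, 3.14, 3.14].

### API

Orientations are given as a unit quaternion [w, x, y, z].
In Python, from station import env, viewer, spotter gives the robot as it stands. The module is installed in compiled form; this text tells all that it offers.
- The arm moves only by the tool drive_tool, never from a script. Its argument "steps" is text: rows parted by semicolons, each of 7 numbers parted by spaces: the turn, a rotation vector about the tool's x, y, z in degrees, then the shift along the tool's x, y, z in mm, then the finger opening in mm, from 0 to 87. A call has 1 to 8 rows; each row shifts and turns the commanded pose from where the row before left it, along the tool's axes as they then stand; what a row does not reach is not made up. A row lasts 1/10 s, in which the tool goes at most 50 mm and 8.59 degrees, less where a joint would pass 70% of its speed; a pose out of reach is approached as far as the arm can. A call is refused whole if a number of a shift passes 50 or a number of a turn 8.59, either way. A call with a gripper value outside its range is refused whole. The fingers move at their own pace and stop on an object; "squeeze" is the grip in N (left out, the last holds). Time passes only in rows, so rows that do not move let the fingers close. It gives the time, the measured TCP pose, the force, the opening and the grip force at its end, in the units of the state.
- env.sense(): the state, without advancing time (a new reading comes with each control period).
- viewer.read_camera(name): name is "scene" or "top" or "wrist"; returns a dict with "pixels" (480x640x3 uint8, red, green, blue), "mtx" (3x3 intrinsics, pixels), "rvec" (rotation vector, rad) and "tvec" (3), from world to camera coordinates, as OpenCV has them. Camera axes: x right, y down, z forward; pixel columns grow to the right and rows downward; lengths in m; the calibration is good to about 2 mm. A picture is of the moment at which its call begins. There is no depth.
- env.close_job(): hands the job in; it is judged then, once.
Trained networks look in the newest picture that a camera, given by its name, has taken for a name from the list of things; names that differ only in an ending like _2 or _b are one class to them, and where a whole thing is asked for, a point or a joint stands for the part that bears it (a point fixed in the world has none). Each returns a list of dicts, best first, with "conf" (0 to 1); they miss things now and then, are a little off and sometimes report something else, mostly with a low value. They report only what shows in the picture. A call takes as long as a camera call.
- spotter.search_frame(camera, label): "rect" ([left, top, right, bottom] in pixels, round what is visible of it).
- spotter.tip_of(camera, label): "xy" ([column, row] in pixels: a listed point, or the origin of a listed thing).
The state is a dict: "clock": time; "joints": joint angles; "dq": joint speeds; "effort": joint torques, N m; "ee_pos": TCP position; "tool_rot": TCP orientation; "ft_force": force on the tool from outside, world axes, zero at the start; "ft_torque": the same for the moment, N m; "grip_width": opening from 0.0 (shut) to 1.0 (fully open); "grasp_force": force on a finger pad.
Only numpy, scipy, OpenCV 4.12 (cv2) and the standard library are available. Lean on these libraries where they do the work, as an engineer would, in place of code of your own. Each camera call takes 0.05 s, during which the arm holds its last target. There are 200 camera calls.

## Working session

There is one attempt and no reset: what is moved stays moved. The work goes in short steps, Python scripts to look and compute and a tool call to move; the robot and the scene stay as the last step left them, time stands still between calls to the robot, and variables do not carry over. Pictures are saved under pics/ and viewed, at most 10 in all, crops included, and the job is handed in when it is done.

Besides the shell and the picture viewer there is one more tool, called in YAML: its name, and indented under it one key for each argument. drive_tool: Moves the arm, as the interface text tells. Its arguments: {"type":"object","properties":{"steps":{"type":"string"},"squeeze":{"type":"number"}},"required":["steps"]}

```bash
mkdir -p pics; cat > h.py <<'E'
from station import env, viewer, spotter
import numpy as np, cv2
from scipy.spatial.transform import Rotation as R
def P(c):
    Rm=cv2.Rodrigues(np.array(c["rvec"],float))[0]; return np.array(c["mtx"])@np.c_[Rm,np.array(c["tvec"],float).reshape(3)]
def plane(c,uv,z):
    p=P(c); M=np.c_[p[:,0],p[:,1],-np.array([uv[0],uv[1],1.])]
    return np.linalg.solve(M,-(p[:,2]*z+p[:,3]))[:2]
E
python3 - <<'E'
from h import *
for n in("scene","top"):
    c=viewer.read_camera(n); cv2.imwrite(f"pics/{n}0.png",c["pixels"][:,:,::-1])
    for l,z in(("tilt_rest",0),("rest_hinge",.055),("rest_bar",.17),("pawl_pad",.115),("coin_cup",0),("volume_knob",0),("gear_rack",0),("lamp_socket",0)):
        for t in spotter.tip_of(n,l)[:2]: print(n,l,round(t["conf"],2),np.round(t["xy"],1),plane(c,t["xy"],z).round(3))
    print(P(c).round(4).tolist())
s=env.sense();print(s)
E
```

```text
scene rest_hinge 0.57 [258.5 246.1] [ 0.586 -0.036]
scene rest_bar 0.85 [323.2 224.6] [0.573 0.083]
scene pawl_pad 0.57 [184.9 204.1] [ 0.619 -0.158]
scene coin_cup 0.89 [306.8 338.1] [0.661 0.114]
scene volume_knob 0.59 [323.8 224.9] [0.44  0.005]
scene volume_knob 0.57 [324.7 223.2] [0.436 0.004]
scene lamp_socket 0.78 [212.  320.4] [ 0.721 -0.034]
[[-416.1658, 271.6401, -237.2972, 466.3107], [158.3673, 110.946, -477.2711, 127.327], [-0.536, -0.3391, -0.7731, 1.1166]]
top tilt_rest 0.67 [366.3 236.1] [ 0.585 -0.036]
top tilt_rest 0.39 [368.9 227.4] [ 0.599 -0.042]
top rest_hinge 0.61 [368.2 229.8] [ 0.581 -0.035]
top rest_bar 0.71 [292.5 234. ] [0.554 0.078]
top rest_bar 0.55 [459.7 190.9] [ 0.599 -0.152]
top pawl_pad 0.79 [455.2 192.2] [ 0.614 -0.159]
top coin_cup 0.57 [270.4 196.6] [0.662 0.116]
top volume_knob 0.8 [346.7 332. ] [0.433 0.008]
top volume_knob 0.28 [353.5 158.2] [ 0.72  -0.026]
top gear_rack 0.8 [449.3 290.5] [ 0.487 -0.16 ]
top lamp_socket 0.87 [354.7 156.8] [ 0.722 -0.028]
[[31.4279, -618.8715, -310.1117, 325.4782], [-543.8136, 37.8116, -375.8559, 555.4041], [0.2291, -0.0109, -0.9733, 0.8654]]
{'clock': 0.9, 'joints': array([-1.28808085e+00,  2.20380591e-01,  1.52645718e+00, -1.53740214e-05,
        1.39470707e+00, -1.26079808e-01]), 'dq': array([-0.00088376, -0.00082812,  0.00171239, -0.00036992,  0.00068408,
       -0.00056449]), 'effort': array([ 2.47334792e-04, -4.94551885e+01, -3.87718105e+01,  7.00713205e-02,
        4.66054212e-02, -7.59895016e-06]), 'ee_pos': array([ 0.24844675, -0.57351043,  0.22257237]), 'tool_rot': array([ 2.44262309e-05,  9.79183153e-01,  2.02978698e-01, -5.67451274e-06]), 'ft_force': array([ 0.11568671, -0.27748923, -0.43951837]), 'ft_torque': array([-0.00274231, -0.02587159,  0.04191648]), 'grasp_force': 0.0, 'grip_width': 1.0014177778928552}
```

```bash
ls pics
```

```text
scene0.png
top0.png
```

```bash
python3 - <<'E'
import numpy as np,cv2
Ps=np.array([[-416.1658, 271.6401, -237.2972, 466.3107], [158.3673, 110.946, -477.2711, 127.327], [-0.536, -0.3391, -0.7731, 1.1166]])
Pt=np.array([[31.4279, -618.8715, -310.1117, 325.4782], [-543.8136, 37.8116, -375.8559, 555.4041], [0.2291, -0.0109, -0.9733, 0.8654]])
for n,a,b in(("hinge",(258.5,246.1),(368.2,229.8)),("bar",(323.2,224.6),(292.5,234)),("pad",(184.9,204.1),(455.2,192.2))):
    X=cv2.triangulatePoints(Ps,Pt,np.array(a,float),np.array(b,float)).ravel();print(n,(X[:3]/X[3]).round(4))
E
```

```text
hinge [ 0.583  -0.036   0.0508]
bar [0.5587 0.0776 0.1534]
pad [ 0.6158 -0.161   0.1103]
```

View pics/scene0.png

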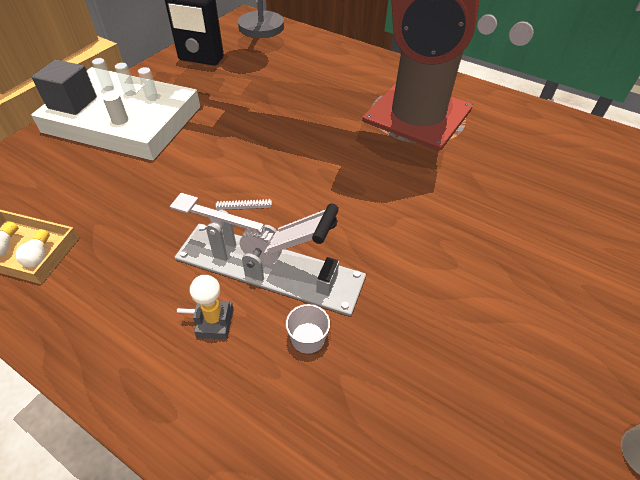

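View pics/top0.png

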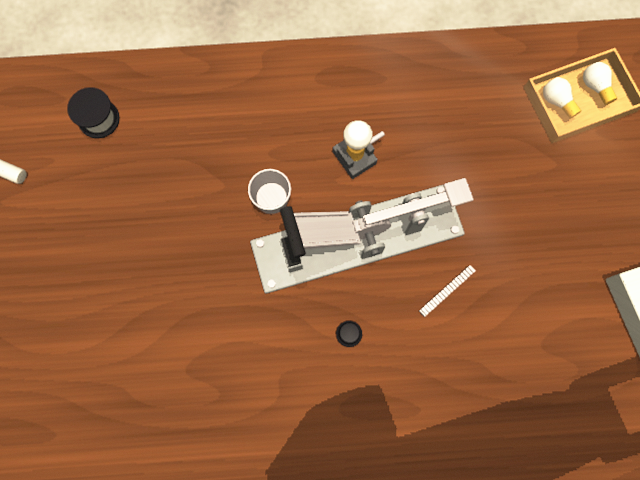

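drive_tool:
  steps: "0 0 5 0 0 0 0; 0 0 5 0 0 0 0; 0 0 0 37.5 -25.7 0 0; 0 0 0 37.5 -25.7 0 0; 0 0 0 37.5 -25.7 0 0; 0 0 0 37.5 -25.7 0 0; 0 0 0 37.5 -25.7 0 0; 0 0 0 37.5 -25.7 0 0"

```text
clock: 1.7
ee_pos: [0.4325, -0.3698, 0.2228]
tool_rot: [0.0, 0.993, 0.117, 0.0]
ft_force: [0.6, -1.0, 0.4]
grip_width: 0.355
grasp_force: 0.0
```

drive_tool:
  steps: "0 0 0 37.5 -25.7 0 0; 0 0 0 37.5 -25.7 0 0; 0 0 0 37.5 -25.7 0 0; 0 0 0 37.5 -25.7 0 0; 0 0 0 37.5 -25.7 0 0; 0 0 0 37.5 -25.7 0 0;0 0 0 0 0 40 0;0 0 0 0 0 20 0"

```text
clock: 2.5
ee_pos: [0.6146, -0.1669, 0.1601]
tool_rot: [-0.0, 0.993, 0.118, -0.001]
ft_force: [-1.1, 0.2, 0.3]
grip_width: 0.005
grasp_force: 0.0
```

```bash
python3 - <<'E'
from h import *
s=env.sense();print(s["clock"],s["ee_pos"],s["ft_force"],s["grip_width"],R.from_quat(s["tool_rot"],scalar_first=True).as_matrix().round(3))
o=[]
for n in("scene","top","wrist"):
    c=viewer.read_camera(n); o.append(c["pixels"][:,:,::-1])
    p=P(c)@np.r_[s["ee_pos"],1];print(n,p[:2]/p[2])
    for l in("pawl_pad","rest_bar"):
        for t in spotter.tip_of(n,l)[:1]: print(n,l,round(t["conf"],2),np.round(t["xy"],1),plane(c,t["xy"],.113))
cv2.imwrite("pics/a.png",np.hstack([o[0][120:380,120:420],o[1][100:360,240:540]]))
E
```

```text
2.5 [ 0.61461329 -0.16693533  0.16011465] [-1.06543611  0.23215124  0.29014046] 0.00451991019439585 [[ 0.972  0.235 -0.002]
 [ 0.235 -0.972  0.001]
 [-0.002 -0.001 -1.   ]]
scene [176.64552797 180.16505232]
scene pawl_pad 0.61 [180.4 204.8] [ 0.62309686 -0.16451945]
scene rest_bar 0.88 [325.5 224.7] [0.52631807 0.05952498]
top [467.56758395 181.50704177]
top rest_bar 0.63 [293.  230.2] [0.57366724 0.07897483]
wrist [309.45373327 287.05460927]
wrist pawl_pad 0.97 [307.9 259.8] [ 0.61361985 -0.16549017]
```

View pics/a.png

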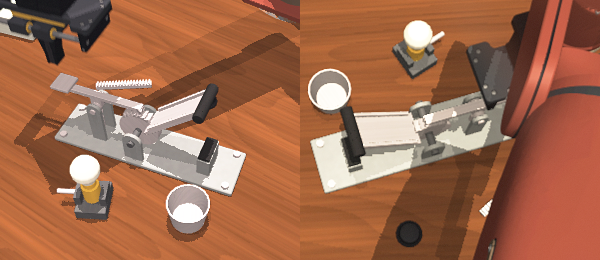

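The picture shows the fingers right above the pad (left crop, pad at about (63,82)), with the arm still up and the bar at (205,100). The wrist view puts the pad within 2 mm of the TCP, so I press.

drive_tool:
  steps: "0 0 0 0 0 20 0; 0 0 0 0 0 15 0; 0 0 0 0 0 5 0; 0 0 0 0 0 4 0; 0 0 0 0 1 4 0; 0 0 0 0 2 4 0; 0 0 0 0 2 4 0; 0 0 0 0 0 0 0"

```text
clock: 3.75
ee_pos: [0.6157, -0.1743, 0.106]
tool_rot: [0.0, 0.993, 0.117, -0.0]
ft_force: [-0.9, 0.4, -0.6]
grip_width: 0.006
grasp_force: 0.0
```

drive_tool:
  steps: "0 0 0 0 0 3 0; 0 0 0 0 0 3 0; 0 0 0 0 0 3 0; 0 0 0 0 0 0 0"

```text
clock: 4.15
ee_pos: [0.6153, -0.1737, 0.0967]
tool_rot: [-0.0, 0.993, 0.117, -0.001]
ft_force: [-0.4, 0.5, -0.2]
grip_width: 0.0
grasp_force: 0.0
```

```bash
python3 - <<'E'
from h import *
s=env.sense();print(s["clock"],s["ee_pos"],s["ft_force"])
o=[]
for n in("scene","wrist"):
    c=viewer.read_camera(n); o.append(c["pixels"][:,:,::-1])
cv2.imwrite("pics/b.png",np.hstack([cv2.resize(o[0][140:340,140:380],(480,400)),o[1][120:520:1,180:480]]) if 0 else cv2.resize(np.hstack([o[0][160:320,140:380],cv2.resize(o[1],(240,160))]),(800,267)))
E
```

```text
4.15 [ 0.61525851 -0.17370895  0.09670131] [-0.39834681  0.45405676 -0.23068379]
```

View pics/b.png

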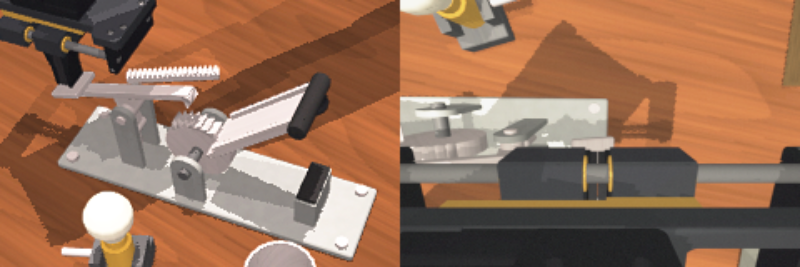

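The nose stands clear of the hub teeth (about (190,95)) and the pad carries no force, so the pawl is free. Next I lift off and go to a point above the bar.

drive_tool:
  steps: "0 0 0 0 0 -48 0; 0 0 0 0 0 -48 0; 0 0 0 0 -30 -30 0; 0 0 0 0 -48 0 0; 0 0 0 0 -48 0 0; 0 0 0 0 -48 0 0; 0 0 0 0 -48 0 0; 0 0 0 0 -44 0 0"

```text
clock: 5.05
ee_pos: [0.5533, 0.0868, 0.224]
tool_rot: [-0.0, 0.993, 0.117, 0.001]
ft_force: [0.5, 0.3, 0.1]
grip_width: 0.005
grasp_force: 0.0
```

```bash
python3 - <<'E'
from h import *
s=env.sense();print(s["clock"],s["ee_pos"],s["ft_force"])
o=[]
for n in("scene","wrist"):
    c=viewer.read_camera(n); o.append(c["pixels"][:,:,::-1])
    for l in("rest_bar",):
        for t in spotter.tip_of(n,l)[:1]: print(n,l,round(t["conf"],2),np.round(t["xy"],1),plane(c,t["xy"],.155))
cv2.imwrite("pics/c.png",cv2.resize(np.hstack([o[0][160:320,140:380],cv2.resize(o[1],(240,160))]),(800,267)))
E
```

```text
5.05 [0.55329887 0.08684041 0.22404848] [0.5177985  0.25795533 0.07906487]
scene rest_bar 0.96 [322.  224.4] [0.56154684 0.07409093]
wrist rest_bar 0.86 [336.  246.6] [0.55843682 0.07755001]
```

View pics/c.png

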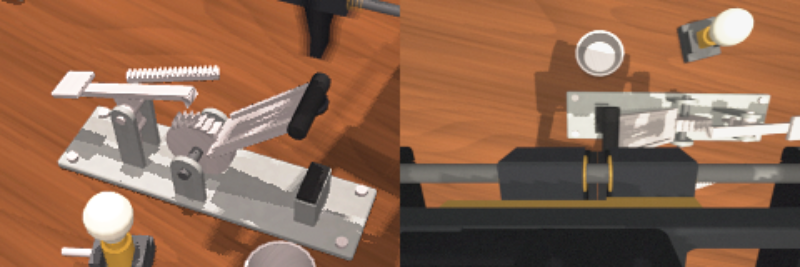

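Left crop: the pawl remains free (nose at (190,95)), and the fingertips are above the bar (310,105), about 8 mm outward of it. I come down and push along the arc.

drive_tool:
  steps: "0 0 0 2 5 30 0; 0 0 0 0 0 20 0; 0 0 0 0 -4 8 0; 0 0 0 0 -6 10 0; 0 0 0 0 -5 10 0; 0 0 0 0 -5 10 0; 0 0 0 0 -4 10 0; 0 0 0 0 0 0 0"

```text
clock: 6.05
ee_pos: [0.5523, 0.1043, 0.1262]
tool_rot: [-0.001, 0.993, 0.116, 0.001]
ft_force: [0.3, 0.5, 0.2]
grip_width: 0.005
grasp_force: 0.0
```

```bash
python3 - <<'E'
from h import *
o=[]
for n in("scene","wrist"):
    c=viewer.read_camera(n); o.append(c["pixels"][:,:,::-1])
cv2.imwrite("pics/d.png",cv2.resize(np.hstack([o[0][160:320,140:380],cv2.resize(o[1],(240,160))]),(800,267)))
E
```

```text
(no output)
```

View pics/d.png

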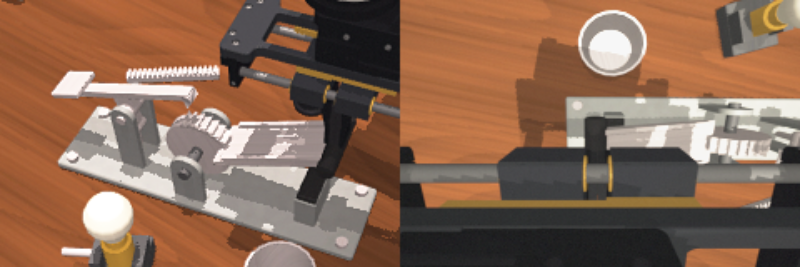

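The arm has followed the fingers down (about 0.4 rad), and the nose at (190,95) is still clear of the teeth. I keep pushing to the stop.

drive_tool:
  steps: "0 0 0 0 -4 10 0; 0 0 0 0 -3 10 0; 0 0 0 0 -3 10 0; 0 0 0 0 -2 10 0; 0 0 0 0 -1 10 0; 0 0 0 0 0 8 0; 0 0 0 0 0 4 0; 0 0 0 0 0 1.5 0"

```text
clock: 6.95
ee_pos: [0.5497, 0.1166, 0.0637]
tool_rot: [-0.001, 0.993, 0.116, 0.001]
ft_force: [-5.0, 3.8, 17.5]
grip_width: 0.004
grasp_force: 9.0
```

drive_tool:
  steps: "0 0 0 0 0 0 0; 0 0 0 0 0 0 0; 0 0 0 0 0 0 0"

```text
clock: 7.25
ee_pos: [0.5496, 0.1165, 0.0639]
tool_rot: [-0.001, 0.993, 0.116, 0.001]
ft_force: [-3.7, 4.0, 10.4]
grip_width: 0.005
grasp_force: 5.2
```

Firm contact at z = 0.064, which is the level height. I retreat upward and check.

drive_tool:
  steps: "0 0 0 0 0 -10 0; 0 0 0 0 0 -30 0; 0 0 0 0 0 -45 0; 0 0 0 0 0 -45 0; 0 0 0 0 -40 0 0; 0 0 0 0 -40 0 0; 0 0 0 0 0 0 0; 0 0 0 0 0 0 0"

```text
clock: 8.05
ee_pos: [0.5298, 0.194, 0.1921]
tool_rot: [0.001, 0.993, 0.118, -0.0]
ft_force: [0.6, -0.1, -0.8]
grip_width: 0.006
grasp_force: 0.0
```

```bash
python3 - <<'E'
from h import *
s=env.sense();print(s["clock"],s["ee_pos"],s["ft_force"])
o=[]
for n in("scene","wrist"):
    c=viewer.read_camera(n); o.append(c["pixels"][:,:,::-1])
    for t in spotter.tip_of(n,"rest_bar")[:1]: print(n,round(t["conf"],2),plane(c,t["xy"],.055))
cv2.imwrite("pics/e.png",cv2.resize(np.hstack([o[0][160:360,140:380],cv2.resize(o[1],(240,200))]),(800,333)))
E
```

```text
8.05 [0.529809   0.19403287 0.19209587] [ 0.62563407 -0.1334508  -0.79601468]
scene 0.59 [0.55148867 0.11631686]
wrist 0.58 [0.55346158 0.11759177]
```

View pics/e.png

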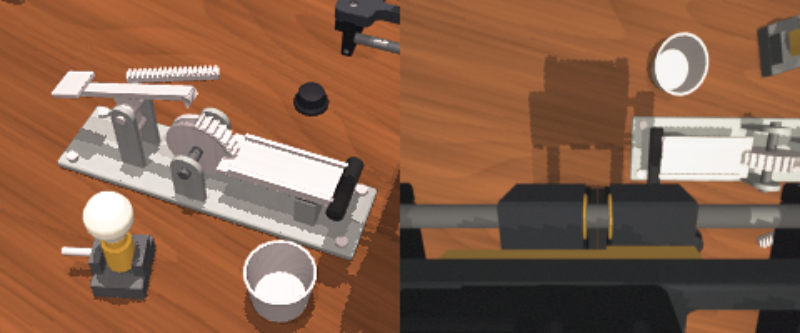

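The arm lies level on the stop (bar at (345,188)), the pawl nose at (190,97) is still lifted, the cup, knob and rack look undisturbed, and the robot is clear.

```bash
python3 -c "
from station import env
print(env.close_job())"
```

```text
the job is handed in; nothing more can be done
None
```

The pawl is pressed free and the arm is pushed down level on its stop; the job was handed in about 8 s into the 43 s allowed, with the gripper clear and the cup, knob and rack looking untouched in the last picture (the hand-in gave no verdict).

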